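Snap a vial block between the two sprung jaws of a bench shaker

ROBOT

A 6-joint arm with a two-finger parallel gripper is mounted at the origin on a cart in front of the work surface, level with it; the furniture and walls round the work are solid. World frame = base frame: x ahead of the robot, y to its left, z up, the work surface at z = 0. Lengths are in m, angles in degrees, forces in N, time in s.
With the tool pointing down it reaches from about 0.35 to 0.875 m from the base axis. Payload 4.2 kg.
Tool frame: the origin (TCP) lies on the centre line of the jaws, within the pads' length; the fingertips stand 19 mm ahead of it and the grasp point (between the pads) is the TCP; z points along the fingers, y is the line along which they close (so a half turn about z gives the same grasp; the last joint's range is limited). The gripper opens to 87 mm and grips with 3 to 60 N. Pads are 19 mm wide; open, the fingers measure 117 mm over their backs; the gripper's body (75 mm by 190 mm) begins 51 mm behind the grasp point.
Start: joints at [89.301, 22.042, 0.453, 0, -68.411, -14.817], TCP at [0.167, 0.602, 0.242] pointing down, gripper open.
Joint ranges: [-179.83, 179.83], [-69.29, 118.12], [-61.27, 80.66], [-181.25, 117.63], [-171.15, -9.14], [-177.46, 177.46]. Speed limits (degrees/s): [159.86, 159.86, 180, 180, 180, 180].

INTERFACE

Orientations are given as a 3x3 rotation matrix whose columns are the frame's x, y, z axes.
In Python, from station import sense, capture, finish_job, search_frame, masks_of gives the robot as it stands.
- The arm moves only by the tool drive_tool, never from a script. Its argument "rows" is a list of rows, each a list of 7 numbers: the opening in per cent of the stroke, from 0 (shut) to 100 (fully open), then the shift along the world's x, y, z in mm, then the turn, a rotation vector about the world's x, y, z in rad. In form: [[fingers, dx, dy, dz, wx, wy, wz], ...]. A call has 1 to 5 rows; each row shifts and turns the commanded pose from where the row before left it; what a row does not reach is not made up. A row lasts 1/12 s, in which the tool goes at most 41.7 mm and 7.16 degrees, less where a joint would pass 70% of its speed; a pose out of reach is approached as far as the arm can. A call is refused whole if a number of a shift passes 41.7 or a number of a turn 0.125, either way. A call with a gripper value outside its range is refused whole. The fingers move at their own pace and stop on an object; the grip force is fixed at half the most. Time passes only in rows, so rows that do not move let the fingers close. It gives the time, the measured TCP pose, the force, the opening and the grip force at its end, in the units of the state.
- sense(): the state, without advancing time (a new reading comes with each control period).
- capture(name): name is "scene" or "top" or "wrist"; returns a dict with "frame" (480x640x3 uint8, red, green, blue), "z_map" (480x640 float32, m along the optical axis (not along the pixel's ray), 0 where there is no reading), "fx", "fy", "cx", "cy" (pixels), "R" (3x3) and "t" (3): a world point X has camera coordinates R X + t; the wrist camera has in their place "T_tool_cam" (4x4, takes a point from camera to tool coordinates, whose origin is the TCP and whose axes are the flange's). Camera axes: x right, y down, z forward; pixel columns grow to the right and rows downward; lengths in m; the calibration is good to about 2 mm. A picture is of the moment at which its call begins: read the wrist's pose just before it.
- finish_job(): hands the job in; it is judged then, once.
Trained networks look in a picture, given as the dict that the camera call returned (one of the last four; its "shot" number tells which), for a name from the list of things; names that differ only in an ending like _2 or _b are one class to them, and where a whole thing is asked for, a point or a joint stands for the part that bears it (a point fixed in the world has none). Each returns a list of dicts, best first, with "p" (0 to 1); they miss things now and then, are a little off and sometimes report something else, mostly with a low value. They report only what shows in the picture. A call takes as long as a camera call.
- search_frame(label, picture): "xy" ([column, row] in pixels, amid what is visible of it).
- masks_of(label, picture): "region" (480x640 bool, what is visible of it) and "xy" ([column, row] in pixels, amid what is visible of it).
The state is a dict: "time_s": time; "joints": joint angles; "joint_velocities": joint speeds; "effort": joint torques, N m; "tcp_pos": TCP position; "ee_rot": TCP orientation; "wrist_force": force on the tool from outside, world axes, zero at the start; "moment": the same for the moment, N m; "gripper_width": opening from 0.0 (shut) to 1.0 (fully open); "gripper_force": force on a finger pad.
Only numpy, scipy, OpenCV 4.12 (cv2) and the standard library are available. Lean on these libraries where they do the work, as an engineer would, in place of code of your own. Each camera call takes 0.05 s, during which the arm holds its last target. There are 200 camera calls.

TASK

Load the vial block into the bench shaker: tip it, push one end under the lip of one sprung jaw and press that jaw back until the other end can be lowered past the lip of the opposite jaw, then let it back so that the springs centre it, and leave it clamped between both jaws and down flat on the table. Be gentle: do not force the jaws, ram them against their stops or press hard on a lip, and leave the small things standing nearby alone.

Things in the scene. Friction and masses are not known exactly. Their poses are not given: they have to be found in the camera images.
- vial_block: Loose vial block of bare aluminium, 0.18 to 0.35 kg: flange 62 (x) x 124 (y, long axis) x 5 mm, on it a centred body 46 (x) x 96 (y) x 24 mm with 2 x 4 wells. Three stoppered vials are fixed in the end wells, tops 50 mm above the underside. Origin: centre of underside, z up. Grip it across the 46 mm body (along x) at mid-length, fingertips above the flange. Its two ends are alike for the job.
- block_end_a (a point): middle of the lower edge of the flange's +y end (62 mm from the block's origin)
- block_end_b (a point): middle of the lower edge of the flange's -y end (62 mm from the block's origin)
- shaker: Bench shaker fixed on the bench: white housing 158 (x) x 184 (y) x 52 mm, knobs on its front (-x); origin: centre of its underside, z up. On top an aluminium table 112 (x) x 204 (y) mm, its top 72 mm above the origin. The drive has stopped the table anywhere up to 10 mm either way in x and y from the housing's centre and holds it there; this is NOT measured: find the jaws by touch or sight.
- jaw_left_mean (a point): Mean place (fixed to the housing, shifted from the real one by the table's unmeasured offset) of the +y jaw's inner face at table level, 58 mm from centre. Both jaws are alike, dark steel bars facing each other along shaker y: at rest 116 mm face to face; a lip 56 mm wide (x) reaches 6 mm inward from the face, its underside 9.5 mm, its top 13.5 mm above the table.
- jaw_right_mean (a point): The same for the -y jaw. Each jaw slides outward on a spring: starts at 2.1 N, then 0.35 N per mm, hard stop at 16.5 mm (7.9 N). Pushed back 14 mm, it lets the block lie flat just clear of the other lip; loaded, both stand back 4 mm (3.5 N each) and can grip the block above the table till it is pressed down. Forcing is over 15 N block on shaker (sum of contacts) while tipped, 25 N later.
- dish: closed petri dish, 91 mm across, 15 mm high, standing behind the work; leave it; origin: centre of its underside
- tall_vial: small glass vial with stopper, 17 mm across, 49 mm high; leave it; origin: centre of its underside
- serum_bottle: dark screw-capped serum bottle, 20 mm across, 46 mm high; leave it; origin: centre of its underside

How it is judged (in metres and radians):
On the way:
1. the block is tipped over the shaker table: one end is down at table level at a jaw, the other is still above the opposite jaw's lip (((z of block_end_a in the frame of shaker between 0.066 and 0.079 m and z of block_end_b in the frame of shaker above 0.086 m and horizontal distance between block_end_a and shaker between 0.048 and 0.096 m and angle between the y axis of vial_block and the y axis of shaker, either way round below 0.5 rad) or (z of block_end_b in the frame of shaker between 0.066 and 0.079 m and z of block_end_a in the frame of shaker above 0.086 m and horizontal distance between block_end_b and shaker between 0.048 and 0.096 m and angle between the y axis of vial_block and the y axis of shaker, either way round below 0.5 rad))), for 0.2 s.
At the end, for the whole second after the job is handed in: The block is released, at rest and flat on the shaker table (within 2 mm, level within 2.3 degrees), so under both lips; long axis along the jaw axis within 4 degrees; its centre within 14.5 mm along and 22 mm across the jaw axis of the housing centre (the table may stand 10 mm off) (z of vial_block in the frame of shaker between 0.07 and 0.074 m and angle between vial_block's own z axis and vertical below 0.04 rad and angle between the y axis of vial_block and the y axis of shaker, either way round below 0.07 rad and x of vial_block in the frame of shaker between -0.022 and 0.022 m and y of vial_block in the frame of shaker between -0.0145 and 0.0145 m and linear speed of vial_block below 0.01 m/s and contact force between the fingers and vial_block below 0.1 N); the robot touches nothing.
It fails at once if while still tipped by more than 3.4 degrees the block is forced against the jaws (past the spring, on a stop or a lip) or the table with more than 15 N in all (angle between vial_block's own z axis and vertical above 0.06 rad and contact force between vial_block and shaker above 15 N).
It fails at once if the block is pressed or knocked against the shaker (table or jaws) with more than 25 N in all (the two springs clamping it already count for 7 N) (contact force between vial_block and shaker above 25 N).
It fails at once if the gripper or arm presses on the shaker with more than 15 N (contact force between the arm and shaker above 15 N).
It fails at once if a thing standing nearby (petri dish, vial, serum bottle) is moved by more than 20 mm (distance of any of dish, tall_vial, serum_bottle from where it was at the start of the episode above 0.02 m).
It also fails if it takes over 51 s, if anything falls off the work surface, if the arm or the gripper's body presses on something with over 40 N, if the wrist force passes 120 N, or if a joint passes its speed limit or range.

## Working session

There is one attempt and no reset: what is moved stays moved. The work goes in short steps, Python scripts to look and compute and a tool call to move; the robot and the scene stay as the last step left them, time stands still between calls to the robot, and variables do not carry over. Pictures are saved under pics/ and viewed, at most 10 in all, crops included, and the job is handed in when it is done.

Besides the shell and the picture viewer there is one more tool, called after "Call:" as name(argument=value, ...), one argument or row to a line, values as JSON. drive_tool: Moves the arm, as the interface text tells. Its arguments: {"type":"object","properties":{"rows":{"type":"array"}},"required":["rows"]}

```bash
mkdir -p pics; cat > h.py <<'E'
import numpy as np, cv2
from station import sense, capture, finish_job, search_frame, masks_of
def pts(c,m=None):
    z=c["z_map"]; v,u=np.nonzero((z>0)&(m if m is not None else True)); d=z[v,u]
    P=np.c_[(u-c["cx"])/c["fx"]*d,(v-c["cy"])/c["fy"]*d,d]
    if "T_tool_cam" in c:
        T=np.array(c["T_tool_cam"]); P=P@T[:3,:3].T+T[:3,3]
        s=c["s"]; return P@np.array(s["ee_rot"]).T+np.array(s["tcp_pos"])
    return (P-np.array(c["t"]))@np.array(c["R"])
def cap(n):
    s=sense(); c=capture(n); c["s"]=s; return c
def save(c,n): cv2.imwrite("pics/"+n,c["frame"][:,:,::-1])
E
python3 - <<'E'
from h import *
for n in("scene","top"):
    c=cap(n); save(c,n+".png")
    for l in("vial_block","shaker","dish","tall_vial","serum_bottle"):
        r=masks_of(l,c)
        for k in r[:2]:
            P=pts(c,k["region"])
            if len(P): 
                print(n,l,round(k["p"],2),np.round(k["xy"]),k["region"].sum(),np.round(np.percentile(P,[2,50,98],axis=0),3).tolist())
            if l in("vial_block",) and len(P)>20:
                zt=P[:,2]; q=P[:,:2].astype(np.float32)
                print(cv2.minAreaRect(q))
E
```

```text
scene vial_block 0.85 [338. 325.] 3163 [[0.476, -0.199, 0.001], [0.497, -0.15, 0.021], [0.531, -0.086, 0.05]]
((0.5183672308921814, -0.13763409852981567), (0.12832053005695343, 0.08387991040945053), 85.15835571289062)
scene shaker 0.95 [212. 248.] 9276 [[0.405, 0.006, 0.011], [0.467, 0.084, 0.071], [0.548, 0.208, 0.086]]
scene dish 0.66 [373. 254.] 1547 [[0.648, -0.104, -0.0], [0.685, -0.066, 0.014], [0.733, -0.02, 0.016]]
scene tall_vial 0.71 [209. 251.] 9224 [[0.405, 0.006, 0.012], [0.467, 0.083, 0.071], [0.547, 0.207, 0.086]]
scene tall_vial 0.6 [333. 244.] 250 [[0.631, -0.02, 0.0], [0.635, -0.015, 0.027], [0.678, 0.021, 0.05]]
scene serum_bottle 0.5 [320. 243.] 270 [[0.626, 0.006, 0.001], [0.631, 0.011, 0.026], [0.642, 0.022, 0.046]]
top vial_block 0.63 [392. 296.] 2106 [[0.478, -0.196, 0.002], [0.507, -0.136, 0.012], [0.54, -0.079, 0.05]]
((0.5095459818840027, -0.13797760009765625), (0.12366720288991928, 0.06293945014476776), 85.57494354248047)
top shaker 0.73 [255. 290.] 9723 [[0.413, 0.013, 0.015], [0.489, 0.112, 0.071], [0.569, 0.21, 0.086]]
top shaker 0.61 [392. 294.] 2143 [[0.477, -0.196, 0.001], [0.507, -0.136, 0.012], [0.54, -0.079, 0.05]]
top dish 0.73 [361. 195.] 1723 [[0.649, -0.1, 0.001], [0.691, -0.059, 0.014], [0.734, -0.018, 0.017]]
top tall_vial 0.56 [333. 217.] 112 [[0.632, -0.018, -0.001], [0.637, -0.01, 0.034], [0.66, -0.0, 0.05]]
top serum_bottle 0.47 [316. 217.] 84 [[0.627, 0.009, 0.015], [0.632, 0.016, 0.043], [0.642, 0.023, 0.047]]
```

```bash
python3 - <<'E'
from h import *
c=cap("top"); 
f=c["frame"][150:390,150:470]; cv2.imwrite("pics/topc.png",cv2.resize(f[:,:,::-1],(800,600)))
P=pts(c); R=(P[:,0]>.36)&(P[:,0]<.62)&(P[:,1]>-.05)&(P[:,1]<.27)
for lo,hi in((.048,.056),(.069,.075),(.082,.09)):
    q=P[R&(P[:,2]>lo)&(P[:,2]<hi)]
    print(lo,len(q),cv2.minAreaRect(q[:,:2].astype(np.float32)),np.median(q[:,2]))
    if lo>.08:
        for s in(q[:,1]<.11,q[:,1]>.11):print(s.sum(),cv2.minAreaRect(q[s][:,:2].astype(np.float32)),q[s].mean(0))
B=(P[:,0]>.45)&(P[:,0]<.57)&(P[:,1]>-.23)&(P[:,1]<-.05)
for lo,hi in((.003,.01),(.024,.034),(.045,.054)):
    q=P[B&(P[:,2]>lo)&(P[:,2]<hi)]
    print(lo,len(q),cv2.minAreaRect(q[:,:2].astype(np.float32)),np.median(q,axis=0))
E
```

```text
0.048 1582 ((0.49339741468429565, 0.11738694459199905), (0.17195147275924683, 0.14962173998355865), 78.4310302734375) 0.05089218186673135
0.069 5195 ((0.5292631983757019, 0.10207156836986542), (0.20295138657093048, 0.18532919883728027), 78.44046783447266) 0.0713981482790226
0.082 1518 ((0.5306841731071472, 0.10192571580410004), (0.21164283156394958, 0.1758928894996643), 78.36600494384766) 0.08469667699348775
761 ((0.5261111855506897, 0.04353617876768112), (0.20503540337085724, 0.08142584562301636), 14.22578239440918) [0.47866186 0.03665665 0.0847608 ]
757 ((0.5460073351860046, 0.1736009418964386), (0.06464780122041702, 0.18337039649486542), 67.53784942626953) [0.50799075 0.18324751 0.08483129]
0.003 797 ((0.5117649435997009, -0.13875839114189148), (0.11493455618619919, 0.17513616383075714), 1.3137617111206055) [ 0.50379796 -0.1325477   0.00504743]
0.024 724 ((0.5092744827270508, -0.13765153288841248), (0.0963396355509758, 0.046266842633485794), 84.93611907958984) [ 0.50932999 -0.13749449  0.02801645]
0.045 143 ((0.5094749927520752, -0.13782934844493866), (0.08125738054513931, 0.0350341759622097), 85.21368408203125) [ 0.51668187 -0.16920486  0.04875538]
```

View pics/topc.png

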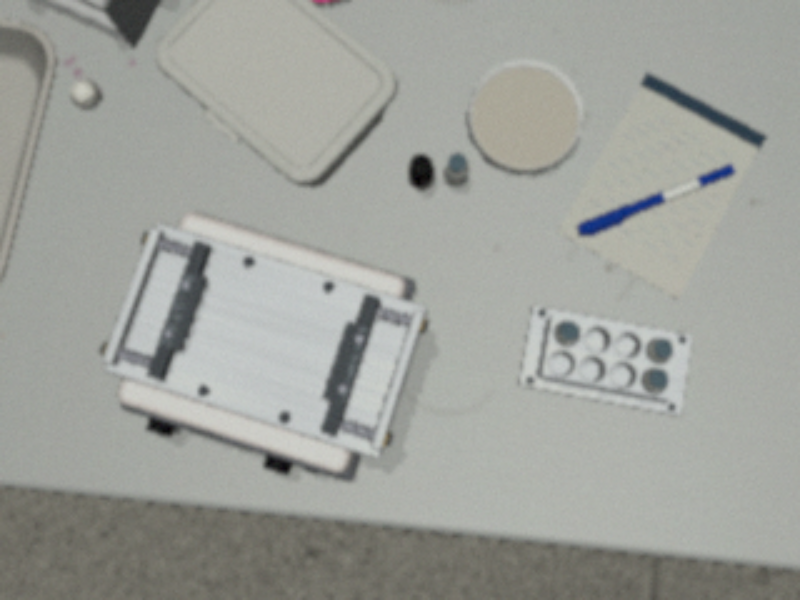

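View pics/scene.png

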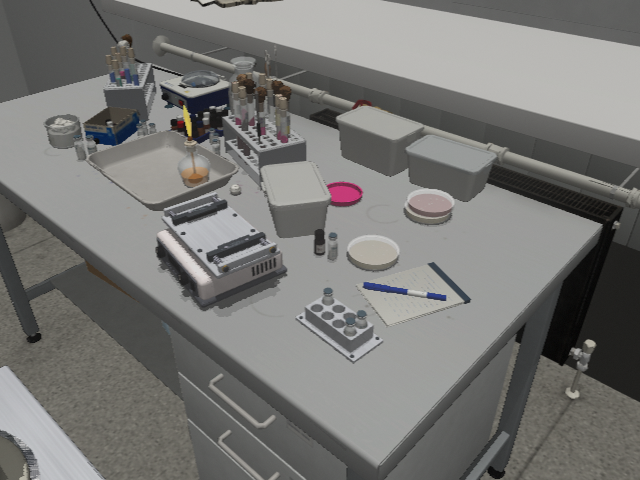

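```bash
python3 - <<'E'
from h import *
s=sense(); print(np.round(s["ee_rot"],3).tolist(),s["tcp_pos"],s["gripper_width"])
c=cap("top"); r=masks_of("shaker",c)[0]["region"]; P=pts(c,r)
for lo,hi in((.048,.056),(.069,.075),(.080,.09)):
    q=P[(P[:,2]>lo)&(P[:,2]<hi)]
    print(lo,len(q),cv2.minAreaRect(q[:,:2].astype(np.float32)))
    if lo>.075:
        for m in(q[:,1]<.11,q[:,1]>.11):print(m.sum(),cv2.minAreaRect(q[m][:,:2].astype(np.float32)),q[m].mean(0))
w=cap("wrist"); print(np.round(w["T_tool_cam"],3).tolist(),w["fx"])
E
```

```text
[[0.964, -0.267, -0.0], [-0.267, -0.964, 0.0], [-0.0, -0.0, -1.0]] [0.16715739 0.6021973  0.24156412] 1.0009088149609768
0.048 1555 ((0.49307870864868164, 0.11749905347824097), (0.1721978634595871, 0.1498667150735855), 78.39092254638672)
0.069 5158 ((0.4931921362876892, 0.10926302522420883), (0.2023727148771286, 0.11179353296756744), 78.43701934814453)
0.08 1675 ((0.4932767450809479, 0.10970019549131393), (0.2114175409078598, 0.09962962567806244), 78.32403564453125)
843 ((0.4773593842983246, 0.03242434188723564), (0.05390867218375206, 0.0994100347161293), 78.52913665771484) [0.47747075 0.03576645 0.08434525]
832 ((0.5093017816543579, 0.1868523210287094), (0.053493790328502655, 0.09963628649711609), 78.54317474365234) [0.50775934 0.18360578 0.08448351]
[[-0.0, -0.963, -0.27, 0.074], [1.0, -0.0, -0.0, 0.0], [0.0, -0.27, 0.963, -0.144], [0.0, 0.0, 0.0, 1.0]] 363.4564803947825
```

Call:
drive_tool(
  rows=[
    [100, 21, -33, 3, 0, 0, -0.1],
    [100, 21, -33, 3, 0, 0, -0.1],
    [100, 21, -33, 3, 0, 0, -0.1],
    [100, 21, -33, 3, 0, 0, -0.1],
    [100, 21, -33, 3, 0, 0, -0.1],
  ],
)

```text
time_s: 1.22
tcp_pos: [0.2727, 0.4356, 0.2568]
ee_rot: [[0.714, -0.7, 0.0], [-0.7, -0.714, 0.0], [-0.0, -0.0, -1.0]]
wrist_force: [0.7, 0.1, -0.3]
gripper_width: 1.001
gripper_force: 0.0
```

Call:
drive_tool(
  rows=[
    [100, 21, -33, 0, 0, 0, -0.1],
    [100, 21, -33, 0, 0, 0, -0.1],
    [100, 21, -33, 0, 0, 0, -0.1],
    [100, 21, -33, 0, 0, 0, -0.1],
    [100, 21, -33, 0, 0, 0, -0.1],
  ],
)

```text
time_s: 1.63
tcp_pos: [0.3777, 0.2705, 0.257]
ee_rot: [[0.291, -0.957, 0.001], [-0.957, -0.291, 0.001], [-0.001, -0.001, -1.0]]
wrist_force: [1.2, 0.4, -0.8]
gripper_width: 1.0
gripper_force: 0.0
```

Call:
drive_tool(
  rows=[
    [100, 21, -33, 0, 0, 0, -0.1],
    [100, 21, -33, 0, 0, 0, -0.1],
    [100, 21, -33, 0, 0, 0, -0.1],
    [100, 21, -33, 0, 0, 0, -0.1],
    [100, 10, -10, 0, 0, 0, -0.1],
  ],
)

```text
time_s: 2.05
tcp_pos: [0.4724, 0.1267, 0.2568]
ee_rot: [[-0.207, -0.978, 0.0], [-0.978, 0.207, -0.0], [0.0, -0.0, -1.0]]
wrist_force: [-0.8, -0.3, 0.7]
gripper_width: 1.0
gripper_force: 0.0
```

Call:
drive_tool(
  rows=[
    [100, 0, 0, 0, 0, 0, 0],
    [100, 0, 0, 0, 0, 0, 0],
    [100, 0, 0, 0, 0, 0, 0],
  ],
)

```text
time_s: 2.3
tcp_pos: [0.4709, 0.1305, 0.2566]
ee_rot: [[-0.197, -0.98, -0.0], [-0.98, 0.197, 0.0], [-0.0, 0.0, -1.0]]
wrist_force: [-0.7, -0.5, 0.3]
gripper_width: 0.998
gripper_force: 0.0
```

```bash
cat > jaw.py <<'E'
from h import *
s=sense(); print(s["time_s"],np.round(s["ee_rot"],3).tolist(),s["tcp_pos"])
c=cap("wrist"); save(c,"w1.png"); P=pts(c)
yd=np.array([.201,.980]); xd=np.array([.980,-.201]); o=np.array([.4933,.1096])
L=np.c_[(P[:,:2]-o)@xd,(P[:,:2]-o)@yd,P[:,2]]
L=L[(abs(L[:,0])<.1)&(abs(L[:,1])<.13)]
t=L[(L[:,2]>.066)&(L[:,2]<.076)]; print("table",len(t),np.median(t[:,2]),cv2.minAreaRect(t[:,:2].astype(np.float32)))
for sg in(1,-1):
    q=L[(L[:,2]>.079)&(L[:,2]<.092)&(sg*L[:,1]>.03)]
    print(sg,len(q),cv2.minAreaRect(q[:,:2].astype(np.float32)),np.median(q[:,2]))
    # inner lip edge by x-slices
    e=[]
    for x in np.arange(-.024,.025,.004):
        m=q[abs(q[:,0]-x)<.002]
        if len(m)>5:e.append((x,np.percentile(sg*m[:,1],2)*sg))
    e=np.array(e); print(np.polyfit(e[:,0],e[:,1],1)); print(np.round(1e3*e[:,1],1))
    print("z prof",[(round(1e3*a),round(1e3*np.median(q[abs(q[:,1]-a)<.0015,2]),1)) for a in sg*np.arange(.048,.085,.004) if (abs(q[:,1]-a)<.0015).any()])
E
python3 jaw.py
```

```text
2.3 [[-0.197, -0.98, -0.0], [-0.98, 0.197, 0.0], [-0.0, 0.0, -1.0]] [0.47086936 0.13051739 0.25657555]
table 20808 0.07236536417542803 ((0.0023738667368888855, -0.0009235218167304993), (0.11239296197891235, 0.2031046599149704), 0.060570359230041504)
1 3137 ((0.0023098327219486237, 0.07841278612613678), (0.0994994267821312, 0.054980210959911346), 0.02920052595436573) 0.08564839889592796
[-0.00995936  0.05165788]
[51.8 51.8 51.8 51.8 51.9 51.6 52.  51.6 51.6 51.4 51.5 51.5 51.4]
z prof [(52, np.float64(85.5)), (56, np.float64(85.6)), (60, np.float64(85.9)), (64, np.float64(86.0)), (68, np.float64(85.8)), (72, np.float64(81.5)), (76, np.float64(81.9)), (80, np.float64(82.2)), (84, np.float64(81.6))]
-1 4162 ((0.002539370208978653, -0.0797937735915184), (0.099453866481781, 0.05399985611438751), 0.026967762038111687) 0.08569285107265044
[ 0.00403376 -0.05294963]
[-53.1 -53.  -53.  -53.  -53.  -53.1 -52.9 -52.9 -52.9 -52.9 -52.9 -53.
 -52.8]
z prof [(-52, np.float64(85.4)), (-56, np.float64(85.9)), (-60, np.float64(85.7)), (-64, np.float64(85.9)), (-68, np.float64(85.8)), (-72, np.float64(81.8)), (-76, np.float64(82.3)), (-80, np.float64(81.8)), (-84, np.float64(81.7))]
```

View pics/w1.png

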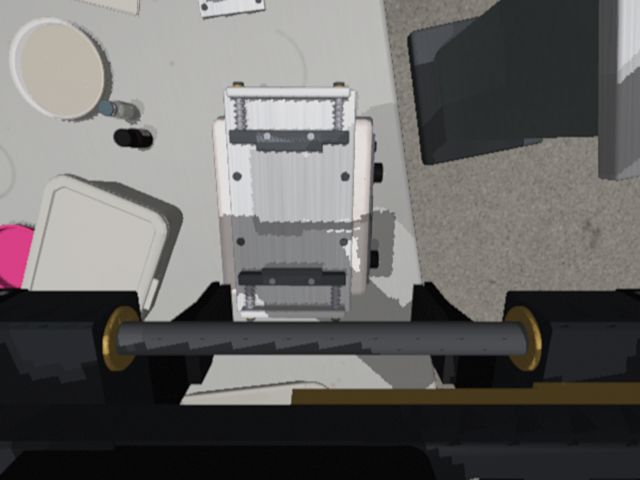

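Call:
drive_tool(
  rows=[
    [100, 5, -38, 0, 0, 0, 0.02],
    [100, 5, -38, 0, 0, 0, 0.02],
    [100, 5, -38, 0, 0, 0, 0.02],
    [100, 5, -38, 0, 0, 0, 0.02],
    [100, 5, -38, 0, 0, 0, 0.02],
  ],
)

```text
time_s: 2.77
tcp_pos: [0.496, -0.06, 0.257]
ee_rot: [[-0.095, -0.996, 0.001], [-0.996, 0.095, 0.0], [-0.0, -0.001, -1.0]]
wrist_force: [1.5, 0.7, -0.4]
gripper_width: 1.0
gripper_force: 0.0
```

Call:
drive_tool(
  rows=[
    [100, 6, -38, -10, 0, 0, 0.015],
    [100, 5, -38, -10, 0, 0, 0],
    [100, 0, 0, -10, 0, 0, 0],
    [100, 0, 0, 0, 0, 0, 0],
    [100, 0, 0, 0, 0, 0, 0],
  ],
)

```text
time_s: 3.18
tcp_pos: [0.5069, -0.135, 0.2262]
ee_rot: [[-0.083, -0.997, -0.001], [-0.997, 0.083, -0.0], [0.0, 0.001, -1.0]]
wrist_force: [0.3, 0.9, 0.8]
gripper_width: 1.001
gripper_force: 0.0
```

```bash
cat > blk.py <<'E'
from h import *
s=sense(); print(s["time_s"],np.round(s["ee_rot"],3).tolist(),s["tcp_pos"],s["wrist_force"])
c=cap("wrist"); save(c,"w2.png"); P=pts(c)
B=(abs(P[:,0]-.51)<.06)&(abs(P[:,1]+.138)<.08)
for lo,hi in((.002,.01),(.024,.034),(.045,.054)):
    q=P[B&(P[:,2]>lo)&(P[:,2]<hi)]
    print(lo,len(q),cv2.minAreaRect(q[:,:2].astype(np.float32)),np.median(q[:,2]))
E
python3 blk.py
```

```text
3.1833 [[-0.083, -0.997, -0.001], [-0.997, 0.083, -0.0], [0.0, 0.001, -1.0]] [ 0.50686184 -0.13495151  0.22619324] [0.26342189 0.88599047 0.84204381]
0.002 2728 ((0.5100752711296082, -0.1385076940059662), (0.11957471817731857, 0.1586466133594513), 0.10283862054347992) 0.005252676443597795
0.024 2668 ((0.5114299058914185, -0.13942347466945648), (0.09571929275989532, 0.04599359259009361), 85.18624877929688) 0.029168664366222508
0.045 586 ((0.5112502574920654, -0.13930703699588776), (0.08280320465564728, 0.03510814532637596), 84.94001770019531) 0.050296473807404984
```

View pics/w2.png

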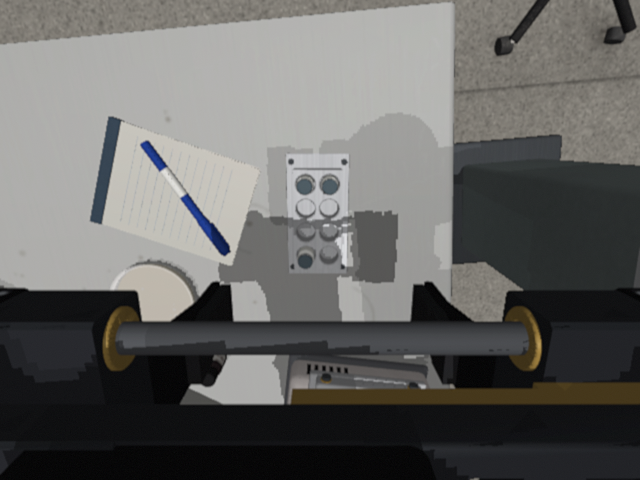

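Call:
drive_tool(
  rows=[
    [100, 2, -2, -40, 0, 0, 0],
    [100, 2, -2, -40, 0, 0, 0],
    [100, 0, 0, -40, 0, 0, 0],
    [100, 0, 0, -30, 0, 0, 0],
    [100, 0, 0, 0, 0, 0, 0],
  ],
)

```text
time_s: 3.65
tcp_pos: [0.5074, -0.1378, 0.0717]
ee_rot: [[-0.083, -0.996, -0.011], [-0.997, 0.083, 0.001], [0.0, 0.012, -1.0]]
wrist_force: [-0.1, -0.4, -0.4]
gripper_width: 0.998
gripper_force: 0.0
```

Call:
drive_tool(
  rows=[
    [100, 0, 0, -20, 0, 0, 0],
    [100, 0, 0, -20, 0, 0, 0],
    [100, 0, 0, -5, 0, 0, 0],
    [100, 0, 0, 0, 0, 0, 0],
    [100, 0, 0, 0, 0, 0, 0],
  ],
)

```text
time_s: 4.07
tcp_pos: [0.5127, -0.1392, 0.0335]
ee_rot: [[-0.083, -0.997, 0.003], [-0.997, 0.083, -0.0], [0.0, -0.003, -1.0]]
wrist_force: [0.5, -0.8, -0.1]
gripper_width: 0.997
gripper_force: 0.0
```

Call:
drive_tool(
  rows=[
    [100, 0, 0, -4.5, 0, 0, 0],
    [100, 0, 0, 0, 0, 0, 0],
    [100, 0, 0, 0, 0, 0, 0],
    [100, 0, 0, 0, 0, 0, 0],
  ],
)

```text
time_s: 4.4
tcp_pos: [0.5115, -0.1398, 0.0277]
ee_rot: [[-0.085, -0.996, 0.001], [-0.996, 0.085, -0.0], [-0.0, -0.001, -1.0]]
wrist_force: [0.4, 0.5, 0.1]
gripper_width: 1.002
gripper_force: 0.0
```

Call:
drive_tool(
  rows=[
    [70, 0, 0, -1, 0, 0, 0],
    [0, 0, 0, 0, 0, 0, 0],
    [0, 0, 0, 0, 0, 0, 0],
    [0, 0, 0, 0, 0, 0, 0],
    [0, 0, 0, 0, 0, 0, 0],
  ],
)

```text
time_s: 4.82
tcp_pos: [0.5111, -0.1398, 0.026]
ee_rot: [[-0.085, -0.996, -0.0], [-0.996, 0.085, -0.0], [0.0, 0.0, -1.0]]
wrist_force: [-0.9, 0.4, -0.0]
gripper_width: 0.704
gripper_force: 0.0
```

Call:
drive_tool(
  rows=[
    [0, 0, 0, 0, 0, 0, 0],
    [0, 0, 0, 0, 0, 0, 0],
    [0, 0, 0, 0, 0, 0, 0],
    [0, 0, 0, 0, 0, 0, 0],
  ],
)

```text
time_s: 5.15
tcp_pos: [0.511, -0.1398, 0.026]
ee_rot: [[-0.085, -0.996, -0.0], [-0.996, 0.085, 0.0], [0.0, 0.0, -1.0]]
wrist_force: [-0.1, -1.1, 1.8]
gripper_width: 0.527
gripper_force: 30.0
```

Call:
drive_tool(
  rows=[
    [0, 0, 0, 20, 0, 0, 0],
    [0, 0, 0, 36, 0, 0, 0],
    [0, 0, 0, 36, 0, 0, 0],
    [0, 0, 0, 36, 0, 0, 0],
    [0, 0, 10, 16, 0, 0, 0],
  ],
)

```text
time_s: 5.57
tcp_pos: [0.5129, -0.1307, 0.1744]
ee_rot: [[-0.086, -0.996, 0.007], [-0.996, 0.086, -0.001], [0.0, -0.007, -1.0]]
wrist_force: [1.3, 0.0, -2.4]
gripper_width: 0.529
gripper_force: 30.0
```

Call:
drive_tool(
  rows=[
    [0, -2, 30, 0, 0, 0, -0.039],
    [0, -2, 37, 0, 0, 0, -0.039],
    [0, -2, 37, 0, 0, 0, -0.039],
    [0, -2, 37, 0, 0, 0, 0],
    [0, -2, 37, 0, 0, 0, 0],
  ],
)

```text
time_s: 5.98
tcp_pos: [0.4999, 0.0496, 0.1694]
ee_rot: [[-0.202, -0.979, -0.002], [-0.979, 0.202, 0.0], [0.0, 0.002, -1.0]]
wrist_force: [0.6, 0.3, -2.9]
gripper_width: 0.527
gripper_force: 30.0
```

Call:
drive_tool(
  rows=[
    [0, -2, 37, 0, 0.051, -0.0105, 0],
    [0, -1, 25, 0, 0.051, -0.0105, 0],
    [0, 0, 11, 0, 0.052, -0.0105, 0],
    [0, 0, 0, 0, 0, 0, 0],
    [0, 0, 0, 0, 0, 0, 0],
  ],
)

```text
time_s: 6.4
tcp_pos: [0.4976, 0.1207, 0.1695]
ee_rot: [[-0.198, -0.98, 0.03], [-0.968, 0.201, 0.152], [-0.154, 0.001, -0.988]]
wrist_force: [-0.1, -0.3, -2.5]
gripper_width: 0.526
gripper_force: 30.0
```

Call:
drive_tool(
  rows=[
    [0, 0, 0, 0, 0, 0, 0],
    [0, 0, 0, 0, 0, 0, 0],
  ],
)

```text
time_s: 6.57
tcp_pos: [0.4979, 0.1203, 0.1696]
ee_rot: [[-0.199, -0.979, 0.03], [-0.968, 0.201, 0.152], [-0.155, 0.001, -0.988]]
wrist_force: [-0.1, -0.9, -1.8]
gripper_width: 0.531
gripper_force: 30.0
```

```bash
cat > st.py <<'E'
from h import *
def st():
    s=sense(); R=np.array(s["ee_rot"]); p=np.array(s["tcp_pos"])
    C=np.array([.4955,.1085]); yd=np.array([.201,.980]); xd=np.array([.980,-.201])
    # block axes: by = -tool x, bx=-tool y, bz=-tool z
    Rb=np.c_[-R[:,1],-R[:,0],-R[:,2]]
    for n,v in(("tcp",[0,0,.026]),("org",[0,0,0]),("lowB",[0,-.062,0]),("highA",[0,.062,0])):
        q=p+Rb@(np.array(v)-[0,0,.026]); d=q[:2]-C
        print(n,"x %.1f y %.1f z %.1f"%(1e3*d@xd,1e3*d@yd,1e3*(q[2]-.0722)),end=" | ")
    print("\nt %.2f tilt %.2f yaw %.2f roll %.2f F"%(s["time_s"],np.degrees(np.arcsin(Rb[2,1])),np.degrees(np.arctan2(-Rb[0,1],Rb[1,1])),np.degrees(Rb[2,0])),np.round(s["wrist_force"],1),"along y %.1f"%(np.array(s["wrist_force"])[:2]@yd),s["gripper_width"])
if __name__=="__main__": st()
E
python3 st.py
```

```text
tcp x -0.0 y 12.0 z 97.4 | org x -0.1 y 16.0 z 71.7 | lowB x -0.1 y -45.2 z 62.1 | highA x -0.0 y 77.3 z 81.3 | 
t 6.57 tilt 8.91 yaw -11.63 roll -0.05 F [-0.1 -0.9 -1.8] along y -0.9 0.5305598024621532
```

Call:
drive_tool(
  rows=[
    [0, 0, 0, -20, 0, 0, 0],
    [0, 0, 0, -20, 0, 0, 0],
    [0, 0, 0, -11, 0, 0, 0],
    [0, 0, 0, 0, 0, 0, 0],
    [0, 0, 0, 0, 0, 0, 0],
  ],
)

```text
time_s: 6.98
tcp_pos: [0.4981, 0.1205, 0.1186]
ee_rot: [[-0.199, -0.98, 0.03], [-0.968, 0.201, 0.152], [-0.155, 0.001, -0.988]]
wrist_force: [0.6, -0.6, -2.4]
gripper_width: 0.523
gripper_force: 30.0
```

```bash
python3 - <<'E'
from h import *
import st; st.st()
c=cap("scene"); w=cap("wrist")
a=cv2.resize(c["frame"][170:310,130:310],(771,600),interpolation=cv2.INTER_CUBIC); cv2.imwrite("pics/s3.png",a[:,:,::-1]); save(w,"w3.png")
E
```

```text
tcp x 0.1 y 12.3 z 46.4 | org x 0.1 y 16.3 z 20.7 | lowB x 0.1 y -45.0 z 11.1 | highA x 0.1 y 77.6 z 30.3 | 
t 6.98 tilt 8.91 yaw -11.61 roll -0.06 F [ 0.6 -0.6 -2.4] along y -0.5 0.5225545769720764
```

View pics/s3.png

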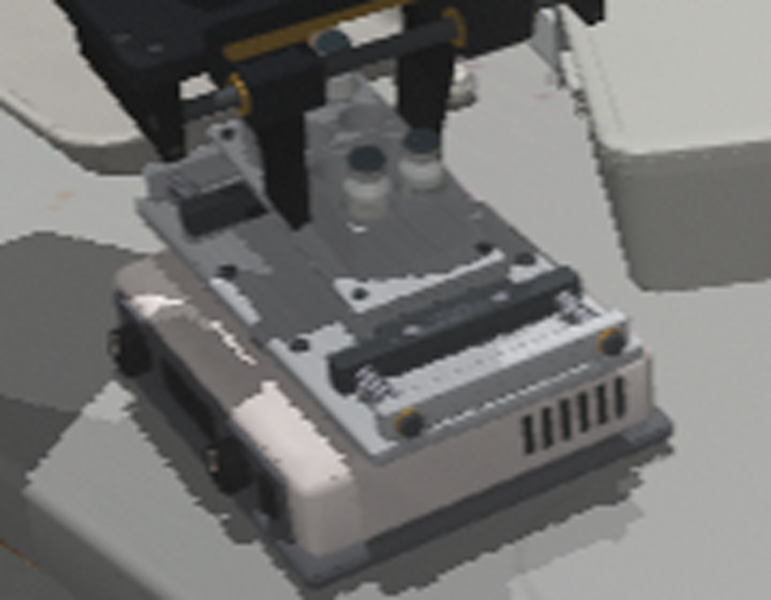

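View pics/w3.png

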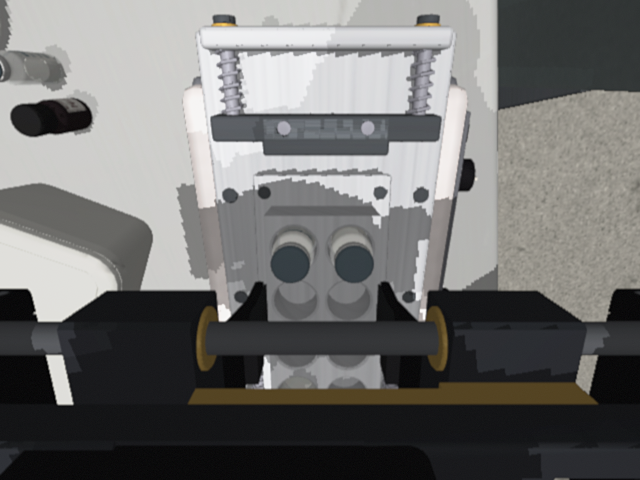

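```bash
cat > gap.py <<'E'
from h import *
import st; st.st()
def gap():
    w=cap("wrist"); P=pts(w)
    yd=np.array([.201,.980]); xd=np.array([.980,-.201]); o=np.array([.4955,.1085])
    L=1e3*np.c_[(P[:,:2]-o)@xd,(P[:,:2]-o)@yd,P[:,2]-.0722]
    L=L[(abs(L[:,0])<22)&(L[:,1]<-20)&(L[:,1]>-100)]
    for y in np.arange(-80,-30,1.0):
        m=L[abs(L[:,1]-y)<.5]
        if len(m): print("%d:%.1f"%(y,np.median(m[:,2])),end=" ")
    print()
gap()
E
python3 gap.py
```

```text
tcp x 0.9 y 13.1 z 47.8 | org x 0.9 y 17.2 z 22.1 | lowB x 1.0 y -44.1 z 12.4 | highA x 0.9 y 78.4 z 31.8 | 
t 7.08 tilt 9.04 yaw -11.56 roll 0.10 F [ 0.  -0.1 -2.6] along y -0.1 0.526268865146454
-80:0.2 -79:0.1 -78:0.2 -77:0.1 -76:0.2 -75:0.2 -74:0.1 -73:0.2 -72:0.2 -71:0.1 -70:0.1 -69:3.5 -68:13.4 -67:13.6 -66:13.8 -65:13.8 -64:14.0 -63:13.7 -62:14.0 -61:13.6 -60:13.6 -59:13.8 -58:13.5 -57:13.7 -56:13.8 -55:13.6 -54:13.6 -53:13.5 -52:13.3 -50:0.9 -49:0.1 -48:-0.0 -47:0.1 -46:0.1 -45:0.1 -44:14.3 -43:16.7 -42:17.1 -41:17.5 -40:18.4 -39:18.5 -38:18.8 -37:18.9 -36:19.0 -35:19.3 -34:41.5 -33:37.7 -32:31.3 -31:26.1
```

Call:
drive_tool(
  rows=[
    [0, 0, 0, -6, 0, 0, 0],
    [0, 0, 0, -3, 0, 0, 0],
    [0, 0, 0, 0, 0, 0, 0],
    [0, 0, 0, 0, 0, 0, 0],
  ],
)

```text
time_s: 7.47
tcp_pos: [0.498, 0.1211, 0.1099]
ee_rot: [[-0.198, -0.98, 0.031], [-0.968, 0.201, 0.153], [-0.156, 0.0, -0.988]]
wrist_force: [1.2, 0.3, -3.3]
gripper_width: 0.53
gripper_force: 30.0
```

```bash
python3 gap.py
```

```text
tcp x -0.1 y 12.9 z 37.7 | org x -0.1 y 17.0 z 12.0 | lowB x -0.1 y -44.3 z 2.3 | highA x -0.1 y 78.2 z 21.7 | 
t 7.47 tilt 8.99 yaw -11.58 roll -0.02 F [ 1.2  0.3 -3.3] along y 0.6 0.5301682155969032
-80:0.1 -79:0.1 -78:0.2 -77:0.2 -76:0.1 -75:0.1 -74:0.1 -73:0.2 -72:0.2 -71:0.1 -70:0.2 -69:5.4 -68:13.4 -67:13.7 -66:13.8 -65:14.0 -64:13.7 -63:13.9 -62:13.6 -61:13.7 -60:13.5 -59:13.7 -58:13.7 -57:13.7 -56:13.5 -55:13.8 -54:13.6 -53:13.6 -52:13.2 -50:1.2 -49:-0.0 -48:0.2 -47:0.1 -46:0.0 -45:0.0 -44:4.2 -43:7.6 -42:8.1 -41:8.2 -40:8.5 -39:8.7 -38:8.8 -37:8.9 -36:9.1 -35:9.2 -34:31.4 -33:26.6 -32:20.5 -31:33.0
```

Call:
drive_tool(
  rows=[
    [0, 0, 0, -1, 0, 0, 0],
    [0, -1, -4.9, 0, 0, 0, 0],
    [0, -1, -4.9, 0, 0, 0, 0],
    [0, 0, 0, 0, 0, 0, 0],
    [0, 0, 0, 0, 0, 0, 0],
  ],
)

```text
time_s: 7.93
tcp_pos: [0.4961, 0.1109, 0.1091]
ee_rot: [[-0.199, -0.98, 0.032], [-0.967, 0.201, 0.153], [-0.157, -0.0, -0.988]]
wrist_force: [0.1, -0.7, -3.1]
gripper_width: 0.525
gripper_force: 30.0
```

```bash
python3 gap.py
```

```text
tcp x 0.1 y 2.5 z 36.9 | org x 0.1 y 6.6 z 11.2 | lowB x 0.1 y -54.7 z 1.5 | highA x 0.1 y 67.9 z 20.9 | 
t 7.93 tilt 9.01 yaw -11.61 roll 0.00 F [ 0.1 -0.7 -3.1] along y -0.7 0.5249007071478942
-80:0.1 -79:0.1 -78:0.2 -77:-0.0 -76:0.2 -75:0.1 -74:0.1 -73:0.2 -72:-0.0 -71:0.1 -70:0.3 -69:6.2 -68:13.4 -67:13.6 -66:13.9 -65:13.8 -64:13.8 -63:13.9 -62:13.6 -61:13.7 -60:13.6 -59:13.6 -58:13.6 -57:13.6 -56:13.6 -55:13.7 -54:13.7 -53:13.6 -52:12.9 -51:8.9 -50:7.7 -49:8.0 -48:8.0 -47:8.1 -46:8.4 -45:8.9 -44:29.3 -43:23.6 -42:17.1 -41:52.4 -40:97.5 -39:129.0 -38:126.7 -37:122.1 -36:118.2 -35:100.5 -34:112.1 -33:110.7 -32:56.5 -31:56.2
```

Call:
drive_tool(
  rows=[
    [0, -0.4, -2, 0, 0, 0, 0],
    [0, -0.4, -2, 0, 0, 0, 0],
    [0, -0.4, -2, 0, 0, 0, 0],
    [0, -0.4, -1.9, 0, 0, 0, 0],
    [0, 0, 0, 0, 0, 0, 0],
  ],
)

```text
time_s: 8.4
tcp_pos: [0.4948, 0.1038, 0.1092]
ee_rot: [[-0.198, -0.98, 0.032], [-0.967, 0.201, 0.154], [-0.158, -0.001, -0.987]]
wrist_force: [-0.6, 4.0, -3.3]
gripper_width: 0.525
gripper_force: 30.0
```

```bash
python3 gap.py
```

```text
tcp x 0.3 y -4.7 z 37.0 | org x 0.3 y -0.6 z 11.4 | lowB x 0.3 y -61.8 z 1.6 | highA x 0.3 y 60.7 z 21.1 | 
t 8.40 tilt 9.07 yaw -11.59 roll 0.03 F [-0.6  4.  -3.3] along y 3.8 0.524973081399928
-80:-0.1 -79:0.2 -78:0.2 -77:-0.1 -76:0.2 -75:0.2 -74:0.0 -73:6.7 -72:12.9 -71:13.7 -70:13.7 -69:14.0 -68:13.8 -67:14.0 -66:13.9 -65:13.7 -64:13.6 -63:13.8 -62:13.6 -61:13.6 -60:13.6 -59:13.6 -58:13.6 -57:13.6 -56:13.2 -55:9.2 -54:8.3 -53:8.4 -52:9.3 -51:28.8 -50:22.3 -49:16.8 -48:96.3 -47:99.0 -46:128.7 -45:124.6 -44:121.0 -43:117.2 -42:100.5 -41:111.8 -40:110.0 -39:56.4 -38:56.4 -37:56.3 -36:55.9 -35:35.5 -34:35.7 -33:35.6 -32:35.9 -31:36.2
```

Call:
drive_tool(
  rows=[
    [0, -0.4, -2, 0, 0, 0, 0],
    [0, -0.4, -2, 0, 0, 0, 0],
    [0, -0.4, -2, 0, 0, 0, 0],
    [0, -0.4, -2, 0, 0, 0, 0],
    [0, -0.4, -1.8, 0, 0, 0, 0],
  ],
)

```text
time_s: 8.87
tcp_pos: [0.4929, 0.0944, 0.1093]
ee_rot: [[-0.198, -0.98, 0.033], [-0.967, 0.201, 0.155], [-0.158, -0.001, -0.987]]
wrist_force: [-0.5, 7.6, -2.1]
gripper_width: 0.527
gripper_force: 30.0
```

Call:
drive_tool(
  rows=[
    [0, 0, 0, 0, 0, 0, 0],
    [0, 0, 0, 0, 0, 0, 0],
  ],
)

```text
time_s: 9.03
tcp_pos: [0.4929, 0.0945, 0.1093]
ee_rot: [[-0.199, -0.98, 0.033], [-0.967, 0.201, 0.155], [-0.158, -0.001, -0.987]]
wrist_force: [-0.1, 6.8, -2.3]
gripper_width: 0.527
gripper_force: 30.0
```

```bash
python3 gap.py
```

```text
tcp x 0.3 y -14.3 z 37.1 | org x 0.3 y -10.2 z 11.4 | lowB x 0.3 y -71.4 z 1.6 | highA x 0.3 y 51.1 z 21.3 | 
t 9.03 tilt 9.12 yaw -11.60 roll 0.05 F [-0.1  6.8 -2.3] along y 6.6 0.5269549150460388
-80:13.6 -79:13.9 -78:13.8 -77:13.8 -76:13.9 -75:13.8 -74:13.7 -73:13.8 -72:13.7 -71:13.5 -70:13.7 -69:13.7 -68:13.6 -67:13.7 -66:13.5 -65:12.5 -64:8.9 -63:8.3 -62:8.4 -61:30.5 -60:25.8 -59:19.3 -58:33.6 -57:97.5 -56:129.1 -55:127.0 -54:122.4 -53:118.6 -52:100.7 -51:112.1 -50:110.8 -49:56.8 -48:56.2 -47:56.3 -46:56.1 -45:35.9 -44:35.5 -43:35.8 -42:35.9 -41:36.1 -40:36.5 -39:36.5 -38:36.7 -37:36.8 -36:37.1 -35:37.2 -34:37.2 -33:37.3 -32:37.6 -31:37.6
```

Call:
drive_tool(
  rows=[
    [0, -0.4, -1.8, 0, 0, 0, 0],
    [0, 0.15, 0.75, -1.5, -0.0257, 0.0053, 0],
    [0, 0.15, 0.75, -1.5, -0.0257, 0.0053, 0],
    [0, 0, 0, 0, 0, 0, 0],
    [0, 0, 0, 0, 0, 0, 0],
  ],
)

```text
time_s: 9.5
tcp_pos: [0.4929, 0.0947, 0.1063]
ee_rot: [[-0.199, -0.98, 0.022], [-0.974, 0.2, 0.104], [-0.106, -0.001, -0.994]]
wrist_force: [-0.8, 6.3, -1.9]
gripper_width: 0.527
gripper_force: 30.0
```

```bash
python3 gap.py; python3 - <<'E'
from h import *
c=cap("scene"); P=pts(c)
yd=np.array([.201,.980]); xd=np.array([.980,-.201]); o=np.array([.4955,.1085])
L=1e3*np.c_[(P[:,:2]-o)@xd,(P[:,:2]-o)@yd,P[:,2]-.0722]
L=L[(abs(L[:,0])<26)&(L[:,1]>35)&(L[:,1]<75)&(L[:,2]<40)&(L[:,2]>-5)]
for y in range(36,75):
    m=L[abs(L[:,1]-y)<.7]
    if len(m):print(y,len(m),np.round(np.percentile(m[:,2],[5,50,95]),1),end=";")
a=cv2.resize(c["frame"][175:265,140:260],(800,600),interpolation=cv2.INTER_CUBIC); cv2.imwrite("pics/s4.png",a[:,:,::-1])
E
```

```text
tcp x 0.3 y -14.0 z 34.1 | org x 0.3 y -11.2 z 8.2 | lowB x 0.3 y -72.9 z 1.6 | highA x 0.2 y 50.4 z 14.8 | 
t 9.50 tilt 6.11 yaw -11.55 roll 0.06 F [-0.8  6.3 -1.9] along y 6.0 0.5270148652171147
-80:13.6 -79:14.0 -78:13.7 -77:13.7 -76:13.8 -75:13.5 -74:13.6 -73:13.7 -72:13.5 -71:13.5 -70:13.8 -69:13.6 -68:13.7 -67:13.3 -66:11.8 -65:7.9 -64:7.7 -63:7.9 -62:8.2 -61:28.8 -60:21.3 -59:13.5 -58:32.6 -57:33.1 -56:40.6 -55:42.7 -54:95.8 -53:97.3 -52:98.8 -51:128.6 -50:126.2 -49:120.5 -48:117.0 -47:111.4 -46:110.2 -45:107.9 -44:55.3 -43:124.9 -42:34.7 -41:34.3 -40:34.7 -39:34.7 -38:34.6 -37:34.9 -36:35.0 -35:35.0 -34:35.2 -33:35.2 -32:35.3 -31:35.4 
36 2 [18.7 21.1 23.6];37 2 [18.7 21.1 23.6];39 2 [17.3 18.1 18.9];40 1 [18.9 18.9 18.9];41 1 [20.1 20.1 20.1];42 2 [18.9 19.5 20.1];43 2 [ 0.5  9.2 17.9];44 2 [ 0.6  9.7 18.8];46 1 [20.2 20.2 20.2];47 2 [18.  18.5 18.9];48 1 [18. 18. 18.];49 1 [20.2 20.2 20.2];50 2 [18.4 19.  19.5];51 2 [ 2.4 10.  17.5];55 1 [-0.4 -0.4 -0.4];56 1 [0.8 0.8 0.8];59 1 [14.6 14.6 14.6];61 2 [-1.2  6.1 13.3];62 4 [ 1.4 13.4 14.4];63 4 [12.6 13.  15.7];64 2 [13. 13. 13.];65 2 [11.3 12.2 13.1];66 3 [13.3 13.8 14. ];67 5 [11.5 12.3 13.7];68 1 [12.3 12.3 12.3];70 1 [11.4 11.4 11.4];
```

View pics/s4.png

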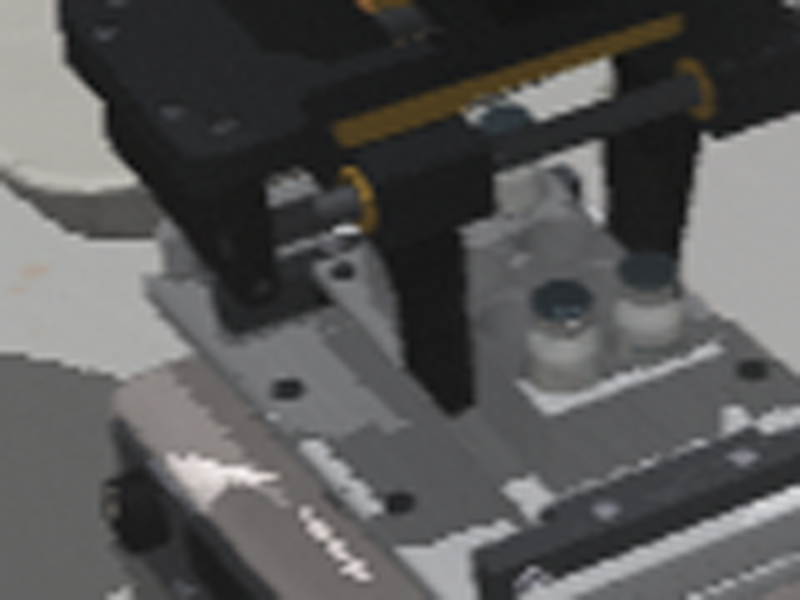

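Call:
drive_tool(
  rows=[
    [0, -0.1, -0.5, 0, 0, 0, 0],
    [0, 0.07, 0.35, -0.8, -0.0128, 0.0026, 0],
    [0, 0.07, 0.35, -0.8, -0.0128, 0.0026, 0],
    [0, 0, 0, 0, 0, 0, 0],
  ],
)

```text
time_s: 9.93
tcp_pos: [0.493, 0.0949, 0.1046]
ee_rot: [[-0.2, -0.98, 0.017], [-0.977, 0.2, 0.078], [-0.08, -0.001, -0.997]]
wrist_force: [-1.8, 8.6, -1.1]
gripper_width: 0.525
gripper_force: 30.0
```

```bash
python3 gap.py|cut -c1-330
```

```text
tcp x 0.3 y -13.9 z 32.4 | org x 0.3 y -11.8 z 6.5 | lowB x 0.4 y -73.6 z 1.5 | highA x 0.3 y 50.1 z 11.5 | 
t 9.93 tilt 4.60 yaw -11.56 roll 0.06 F [-1.8  8.6 -1.1] along y 8.0 0.5246150999851759
-80:13.7 -79:14.0 -78:13.9 -77:13.8 -76:13.9 -75:13.6 -74:13.7 -73:13.8 -72:13.6 -71:13.6 -70:13.8 -69:13.6 -68:13.5 -67:12.8 -66:7.8 -65:7.5 -64:7.7 -63:7.7 -62:7.8 -61:27.8 -60:19.6 -59:31.3 -58:32.2 -57:32.1 -56:38.1 -55:41.4 -54:42.4 -53:52.8 -52:95.4 -51:97.1 -50:98.0 -49:99.0 -48:127.5 -47:122.2 -46:118.5 -45:111.6 -44:109
```

Call:
drive_tool(
  rows=[
    [0, 0.06, 0.32, -0.8, -0.0128, 0.0026, 0],
    [0, 0.06, 0.32, -0.8, -0.0128, 0.0026, 0],
    [0, 0, 0, 0, 0, 0, 0],
  ],
)

```text
time_s: 10.23
tcp_pos: [0.4932, 0.0956, 0.103]
ee_rot: [[-0.2, -0.98, 0.012], [-0.978, 0.2, 0.053], [-0.054, -0.001, -0.999]]
wrist_force: [-0.6, 7.5, -0.9]
gripper_width: 0.522
gripper_force: 30.0
```

Call:
drive_tool(
  rows=[
    [0, 0.06, 0.31, -0.8, -0.0128, 0.0026, 0],
    [0, 0.06, 0.31, -0.8, -0.0128, 0.0026, 0],
    [0, 0, 0, 0, 0, 0, 0],
  ],
)

```text
time_s: 10.48
tcp_pos: [0.4933, 0.0962, 0.1014]
ee_rot: [[-0.2, -0.98, 0.007], [-0.979, 0.2, 0.027], [-0.028, -0.001, -1.0]]
wrist_force: [-2.2, 7.2, 0.0]
gripper_width: 0.526
gripper_force: 30.0
```

```bash
python3 gap.py|cut -c1-330
```

```text
tcp x 0.3 y -12.5 z 29.2 | org x 0.4 y -11.7 z 3.2 | lowB x 0.4 y -73.7 z 1.5 | highA x 0.3 y 50.3 z 5.0 | 
t 10.48 tilt 1.61 yaw -11.55 roll 0.08 F [-2.2  7.2  0. ] along y 6.6 0.5260431904956915
-80:13.9 -79:13.8 -78:14.0 -77:13.7 -76:13.8 -75:13.5 -74:13.5 -73:13.8 -72:13.6 -71:13.6 -70:13.7 -69:13.6 -68:13.5 -67:13.3 -66:7.4 -65:7.1 -64:7.1 -63:7.1 -62:7.3 -61:7.3 -60:24.7 -59:19.3 -58:31.3 -57:31.4 -56:31.2 -55:31.4 -54:33.0 -53:41.2 -52:42.0 -51:42.6 -50:51.5 -49:52.1 -48:93.0 -47:94.5 -46:96.1 -45:96.7 -44:97.1 -43
```

Call:
drive_tool(
  rows=[
    [0, 0.06, 0.29, -0.8, -0.0128, 0.0026, 0],
    [0, 0.06, 0.29, -0.8, -0.0128, 0.0026, 0],
    [0, 0, 0, 0, 0, 0, 0],
    [0, 0, 0, 0, 0, 0, 0],
  ],
)

```text
time_s: 10.87
tcp_pos: [0.4935, 0.0968, 0.0999]
ee_rot: [[-0.2, -0.98, 0.002], [-0.98, 0.2, 0.002], [-0.003, -0.002, -1.0]]
wrist_force: [-1.7, 8.0, -1.8]
gripper_width: 0.523
gripper_force: 30.0
```

```bash
python3 gap.py|cut -c1-530
```

```text
tcp x 0.4 y -11.9 z 27.7 | org x 0.4 y -11.8 z 1.7 | lowB x 0.5 y -73.9 z 1.6 | highA x 0.4 y 50.2 z 1.9 | 
t 10.87 tilt 0.16 yaw -11.56 roll 0.09 F [-1.7  8.  -1.8] along y 7.5 0.5228901699711851
-80:13.9 -79:14.0 -78:13.7 -77:13.9 -76:13.6 -75:13.7 -74:13.7 -73:13.5 -72:13.7 -71:13.6 -70:13.6 -69:13.7 -68:13.6 -67:12.8 -66:6.9 -65:6.9 -64:6.9 -63:6.8 -62:6.8 -61:7.0 -60:6.9 -59:21.1 -58:31.0 -57:30.9 -56:31.0 -55:30.7 -54:31.1 -53:34.4 -52:40.9 -51:41.4 -50:45.4 -49:50.8 -48:51.3 -47:51.4 -46:52.1 -45:93.6 -44:95.3 -43:96.0 -42:96.4 -41:96.5 -40:96.4 -39:124.9 -38:120.1 -37:119.0 -36:107.6 -35:106.4 -34:120.9 -33:31.9 -32:31.5 -31:31.4
```

Call:
drive_tool(
  rows=[
    [0, 0.5, 2.4, -0.5, 0, 0, 0],
    [0, 0.5, 2.4, -0.5, 0, 0, 0],
    [0, 0.5, 2.4, 0, 0, 0, 0],
    [0, 0.5, 2.4, 0, 0, 0, 0],
    [0, 0.4, 2, 0, 0, 0, 0],
  ],
)

```text
time_s: 11.33
tcp_pos: [0.4959, 0.107, 0.0992]
ee_rot: [[-0.2, -0.98, 0.001], [-0.98, 0.2, -0.0], [-0.0, -0.001, -1.0]]
wrist_force: [0.8, 0.0, 0.8]
gripper_width: 0.524
gripper_force: 30.0
```

Call:
drive_tool(
  rows=[
    [0, 0, 0, 0, 0, 0, 0],
    [0, 0, 0, 0, 0, 0, 0],
  ],
)

```text
time_s: 11.5
tcp_pos: [0.4958, 0.1068, 0.0991]
ee_rot: [[-0.2, -0.98, 0.001], [-0.98, 0.2, -0.0], [-0.0, -0.001, -1.0]]
wrist_force: [-0.0, 0.2, 0.6]
gripper_width: 0.525
gripper_force: 30.0
```

```bash
python3 gap.py|cut -c1-430
```

```text
tcp x 0.7 y -1.6 z 26.9 | org x 0.7 y -1.6 z 0.9 | lowB x 0.8 y -63.6 z 0.9 | highA x 0.7 y 60.4 z 1.0 | 
t 11.50 tilt 0.01 yaw -11.55 roll 0.08 F [-0.   0.2  0.6] along y 0.2 0.5245764043715857
-80:0.0 -79:0.1 -78:0.2 -77:0.3 -76:0.2 -75:0.1 -74:0.6 -73:13.5 -72:13.6 -71:13.8 -70:13.9 -69:14.0 -68:14.0 -67:13.7 -66:13.7 -65:13.7 -64:13.6 -63:13.8 -62:13.6 -61:13.7 -60:13.7 -59:13.5 -58:13.6 -57:13.0 -56:6.3 -55:6.4 -54:6.3 -53:6.4 -52:6.2 -51:6.3 -50:6.3 -49:19.0 -48:30.3 -47:30.5 -46:30.2 -45:30.3 -44:30.3 -43:32.0 -42:39.6 -41:40.7 -40:41.4 -39:49.7 -38:50.8 -37:50.8 -36:51.0 -35:92.4 -34:93.8 -33:95.0 -32:95.5 -31
```

Call:
drive_tool(
  rows=[
    [0, 0, 0, -0.5, 0, 0, 0],
    [0, 0, 0, -0.4, 0, 0, 0],
    [0, 0, 0, 0, 0, 0, 0],
  ],
)

```text
time_s: 11.8
tcp_pos: [0.4957, 0.1069, 0.098]
ee_rot: [[-0.201, -0.98, 0.001], [-0.98, 0.201, 0.0], [-0.0, -0.001, -1.0]]
wrist_force: [1.3, 0.3, 1.6]
gripper_width: 0.526
gripper_force: 30.0
```

```bash
python3 gap.py|cut -c1-430
```

```text
tcp x 0.5 y -1.5 z 25.8 | org x 0.5 y -1.5 z -0.2 | lowB x 0.6 y -63.5 z -0.3 | highA x 0.5 y 60.5 z -0.2 | 
t 11.80 tilt 0.03 yaw -11.57 roll 0.05 F [1.3 0.3 1.6] along y 0.6 0.5261121145231347
-80:0.2 -79:0.1 -78:0.1 -77:0.0 -76:0.1 -75:0.2 -74:0.0 -73:13.3 -72:13.8 -71:13.7 -70:14.0 -69:13.8 -68:14.0 -67:13.9 -66:13.8 -65:13.6 -64:13.6 -63:13.9 -62:13.5 -61:13.7 -60:13.7 -59:13.5 -58:13.7 -57:13.0 -56:5.4 -55:5.0 -54:5.1 -53:5.0 -52:5.2 -51:5.1 -50:5.1 -49:17.8 -48:29.1 -47:29.1 -46:29.2 -45:29.0 -44:29.1 -43:30.5 -42:37.9 -41:39.4 -40:40.3 -39:48.8 -38:49.5 -37:49.6 -36:49.8 -35:91.3 -34:92.5 -33:93.7 -32:94.3 -31
```

Call:
drive_tool(
  rows=[
    [0, 0, 0, -0.3, 0, 0, 0],
    [0, 0, 0, 0, 0, 0, 0],
  ],
)

```text
time_s: 12.02
tcp_pos: [0.4957, 0.107, 0.0979]
ee_rot: [[-0.2, -0.98, 0.001], [-0.98, 0.2, 0.0], [-0.0, -0.001, -1.0]]
wrist_force: [1.3, -0.3, 4.8]
gripper_width: 0.528
gripper_force: 30.0
```

Contact with the table (about 7 N net press). Release and retreat.

Call:
drive_tool(
  rows=[
    [75, 0, 0, 0, 0, 0, 0],
    [75, 0, 0, 0, 0, 0, 0],
    [75, 0, 0, 0, 0, 0, 0],
    [75, 0, 0, 0, 0, 0, 0],
  ],
)

```text
time_s: 12.35
tcp_pos: [0.4945, 0.1068, 0.0968]
ee_rot: [[-0.201, -0.98, -0.002], [-0.98, 0.201, -0.0], [0.001, 0.002, -1.0]]
wrist_force: [-1.1, 0.1, -0.7]
gripper_width: 0.716
gripper_force: 0.0
```

Call:
drive_tool(
  rows=[
    [75, 0, 0, 5, 0, 0, 0],
    [75, 0, 0, 25, 0, 0, 0],
    [75, 0, 0, 40, 0, 0, 0],
    [75, 0, 0, 40, 0, 0, 0],
    [75, 0, 0, 40, 0, 0, 0],
  ],
)

```text
time_s: 12.77
tcp_pos: [0.4946, 0.1067, 0.2493]
ee_rot: [[-0.201, -0.98, -0.001], [-0.98, 0.201, -0.0], [0.0, 0.001, -1.0]]
wrist_force: [1.4, 0.9, -0.0]
gripper_width: 0.749
gripper_force: 0.0
```

Call:
drive_tool(
  rows=[
    [75, 0, 0, 0, 0, 0, 0],
    [75, 0, 0, 0, 0, 0, 0],
    [75, 0, 0, 0, 0, 0, 0],
  ],
)

```text
time_s: 13.02
tcp_pos: [0.4945, 0.1069, 0.2471]
ee_rot: [[-0.201, -0.98, -0.001], [-0.98, 0.201, 0.001], [-0.0, 0.001, -1.0]]
wrist_force: [-0.2, 0.8, -1.0]
gripper_width: 0.754
gripper_force: 0.0
```

```bash
python3 - <<'E'
from h import *
import st; st.st()
w=cap("wrist"); save(w,"w5.png"); P=pts(w)
yd=np.array([.201,.980]); xd=np.array([.980,-.201]); o=np.array([.4955,.1085])
L=1e3*np.c_[(P[:,:2]-o)@xd,(P[:,:2]-o)@yd,P[:,2]-.0722]
L=L[(abs(L[:,0])<45)&(abs(L[:,1])<90)]
q=L[(L[:,2]>26)&(L[:,2]<32)]; print(cv2.minAreaRect(q[:,:2].astype(np.float32)))
A=np.c_[q[:,:2],np.ones(len(q))]; print(np.linalg.lstsq(A,q[:,2],rcond=None)[0])
q=L[(L[:,2]>3)&(L[:,2]<7.5)&(abs(L[:,0])<29)&(abs(L[:,1])<55)]
for s in(1,-1): 
    m=q[q[:,1]*s>0]; print(s,len(m),np.median(m,axis=0) if len(m) else "")
E
```

```text
tcp x -0.6 y -1.7 z 174.9 | org x -0.7 y -1.7 z 148.9 | lowB x -0.7 y -63.7 z 148.9 | highA x -0.6 y 60.3 z 148.9 | 
t 13.02 tilt 0.02 yaw -11.59 roll -0.05 F [-0.2  0.8 -1. ] along y 0.8 0.7537087151198361
((1.2757892608642578, -0.6005630493164062), (46.14335250854492, 95.74207305908203), 0.0435752272605896)
[ 1.28351216e-03 -9.89766256e-04  2.89641816e+01]
1 521 [-24.90232584  26.68426568   5.18397729]
-1 1052 [ -9.70047857 -48.4613937    5.13578656]
```

View pics/w5.png

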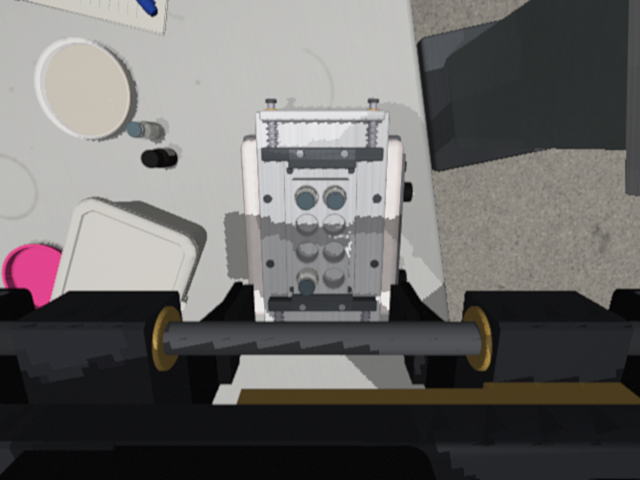

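```bash
python3 -c "
from station import finish_job; print(finish_job())"
```

```text
the job is handed in; nothing more can be done
None
```

The vial block is clamped under both jaw lips, level and flat on the shaker table, with the gripper clear, and I handed the job in at about 13 s; no pass or fail result came back.

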